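Tools back onto their shadow pads

ROBOT

A 6-joint arm with a two-finger parallel gripper is mounted at the origin on a cart in front of the work surface, level with it; the furniture and walls round the work are solid. World frame = base frame: x ahead of the robot, y to its left, z up, the work surface at z = 0. Lengths are in m, angles in rad, forces in N, time in s.
With the tool pointing down it reaches from about 0.15 to 0.775 m from the base axis. Payload 6.1 kg.
Tool frame: the origin (TCP) lies between the finger pads; the fingertips stand 22 mm ahead of it and the grasp point (between the pads) lies 3 mm ahead of it; z points along the fingers, y is the line along which they close (so a half turn about z gives the same grasp; the last joint's range is limited). The gripper opens to 85 mm and grips with 20 to 120 N. Pads are 22 mm wide; open, the fingers measure 114 mm over their backs; the gripper's body (76 mm by 85 mm) begins 54 mm behind the grasp point. The pads swing forward as they close: fully open they stand 13 mm farther back than shut.
Start: joints at [-1.184, 0.126, -0.04, 1.405, 0, 1.571], TCP at [0.198, -0.486, 0.253] pointing down, gripper open.
Joint ranges: [-2.72, 2.72], [-0.95, 1.95], [-1.27, 1.35], [-1.78, 2.02], [-1.46, 1.47], [-3.14, 3.14]. Speed limits (rad/s): [2.39, 2.39, 3.01, 3.14, 3.14, 3.14].

INTERFACE

Orientations are given as [roll, pitch, yaw] about the fixed x, y, z axes, in that order (R = Rz(yaw) Ry(pitch) Rx(roll)).
In Python, from plant import readout, vision, workorder gives the robot as it stands.
- The arm moves only by the tool send_rows, never from a script. Its argument "plan" is a list of rows, each an object with "offset": the shift along the world's x, y, z in cm, a list of three; "angular": the turn, a rotation vector about the world's x, y, z in rad, a list of three; "jaw": the opening, from -1 (shut) to 1 (fully open), so that 0 is half open. A call has 1 to 20 rows; each row shifts and turns the commanded pose from where the row before left it; what a row does not reach is not made up. A row lasts 1/8 s, in which the tool goes at most 62.5 mm and 10.7 degrees, less where a joint would pass 70% of its speed; a pose out of reach is approached as far as the arm can. A call is refused whole if a number of a shift passes 6.25 or a number of a turn 0.188, either way. A call with a gripper value outside its range is refused whole. The fingers move at their own pace and stop on an object; the grip force is fixed at half the most. Time passes only in rows, so rows that do not move let the fingers close. It gives the time, the measured TCP pose, the force, the opening and the grip force at its end, in the units of the state.
- readout.get_state(): the state, without advancing time (a new reading comes with each control period).
- vision.camera(name): name is "side" or "top" or "wrist"; returns the picture (480x640x3 uint8, red, green, blue); there is no depth.
- vision.calibration(name): a dict with "fx", "fy", "cx", "cy" (pixels), "pose" (4x4, takes a point from camera to world coordinates); the wrist camera has in their place "hand_eye" (4x4, takes a point from camera to tool coordinates, whose origin is the TCP and whose axes are the flange's). Camera axes: x right, y up, looking along -z (the intrinsics and any distortion apply to the point x, -y, -z); pixel columns grow to the right and rows downward; lengths in m; the calibration is good to about 2 mm. A picture is of the moment at which its call begins: read the wrist's pose just before it. calibration takes no time and is no camera call.
- workorder.close_job(): hands the job in; it is judged then, once.
The state is a dict: "time_s": time; "q": joint angles; "qd": joint speeds; "joint_efforts": joint torques, N m; "eef_pos": TCP position; "tcp_rot": TCP orientation; "wrist_force": force on the tool from outside, world axes, zero at the start; "torque": the same for the moment, N m; "width": finger opening in m; "gripper_force": force on a finger pad.
Only numpy, scipy, OpenCV 4.12 (cv2) and the standard library are available. Lean on these libraries where they do the work, as an engineer would, in place of code of your own. Each camera call takes 0.05 s, during which the arm holds its last target. There are 200 camera calls.

TASK

Put the two spanners, the ratchet and the tape measure back, each on the black pad whose white silhouette has its shape and size (the longer spanner on the longer spanner silhouette). Lay each tool flat on its pad, centred on its silhouette and lined up with it, either way round; the tape measure stands on its base, as it does in the tray, its case over the silhouette. Lift the tape measure out from between the two wood offcuts in the tray without shifting them.

Things in the scene. Friction and masses are not known exactly. Their poses are not given: they have to be found in the camera images.
- wrench_14: Longer steel spanner, 31 x 208 x 11 mm (x, y, z), 0.12 kg. Origin: centre of its underside; y along it (ring end -y, open end +y), z up. Shaft 11 mm wide, 7 mm thick, flat on the surface: grip across x at the origin. Starts flat on the bench, pointing roughly away from the robot, in one of six places 85 mm apart that it shares with the long pads.
- wrench_11: Shorter steel spanner, 26 x 164 x 11 mm (x, y, z), 0.07 kg. Origin: centre of its underside; y along it (ring end -y, open end +y), z up. Shaft 10 mm wide, 7 mm thick, flat on the surface: grip across x at the origin. Starts flat on the bench, pointing roughly away from the robot, in one of six places 85 mm apart that it shares with the long pads.
- ratchet: Steel socket ratchet with dark grip and round head, 28 x 195 x 22 mm (x, y, z), 0.26 kg. Origin: centre of its underside; y along it (head at -y), z up. Body up to 28 mm wide, 13 mm thick: grip across x at the origin. Starts flat on the bench, pointing roughly away from the robot, in one of six places 85 mm apart that it shares with the long pads.
- tape_case (a point): Yellow tape measure on its base, 0.21 kg; this point is the middle of the underside of its case. Case 30 x 71 x 66 mm (x, y, z), z up; the tape's tip juts 20 mm beyond it at -y. Grip across x at this point, 40 mm up. Stands between two offcuts (row along its x, 28 mm clear each side) in a low tray, 196 x 134 mm, floor 5 mm above the bench, rim 18 mm.
- offcut_pine: Pale wood offcut, 42 x 90 x 30 mm (x, y, z), in the tray at the -x (robot's) side of the tape measure. Origin: centre of its underside. Must not be shifted.
- offcut_wedge: Darker wood offcut, 34 x 110 x 22 mm, in the tray at the +x (far) side of the tape measure. Origin: centre of its underside. Must not be shifted.
- pad_long: Pad for the longer spanner. (Behind the middle of the work, beyond x = 0.69 m and y = -0.29 to 0.05, stands a 0.30 m high parts cabinet: swing clear.) Fixed black pad 46 x 226 x 3 mm (x, y, z) with a white full-size silhouette of it, 208 mm long; empty at the start. Origin: centre of its underside, on the bench; y along the silhouette, z up.
- pad_short: Pad for the shorter spanner. Fixed black pad 46 x 182 x 3 mm (x, y, z) with a white full-size silhouette of it, 164 mm long; empty at the start. Origin: centre of its underside, on the bench; y along the silhouette, z up.
- pad_ratchet: Pad for the ratchet. Fixed black pad 46 x 214 x 3 mm (x, y, z) with a white full-size silhouette of it, 195 mm long, thin neck, round head, wider grip; empty at the start. Origin: centre of its underside, on the bench; y along the silhouette, z up.
- pad_tape: Pad for the tape measure, the shortest and broadest pad, on the left behind the vice (150 mm high). Fixed black pad 58 x 98 x 3 mm (x, y, z) with a white full-size silhouette of the foot of its case (without the tip), 34 x 74 mm; empty at the start. Origin: centre of its underside, on the bench; y along the silhouette, z up.
Not all that is in view belongs to the job. Leave any pink look-alike of the part that bears tape_case alone.

How it is judged:
At the end, for the whole second after the job is handed in: Each tool rests on its own pad: its listed point within 12 mm (horizontally) of the pad's, length within 0.18 rad of the silhouette's (either way round), flat or upright within 0.12 rad, underside 0 to 8 mm above the pad's underside (that is, on its top), at rest and released (horizontal distance between wrench_14 and pad_long below 0.012 m and angle between the y axis of wrench_14 and the y axis of pad_long, either way round below 0.18 rad and z of wrench_14 in the frame of pad_long between 0 and 0.008 m and angle between each of wrench_14, wrench_11, ratchet, tape_case's own z axis and vertical below 0.12 rad and linear speed of each of wrench_14, wrench_11, ratchet below 0.02 m/s and horizontal distance between wrench_11 and pad_short below 0.012 m and angle between the y axis of wrench_11 and the y axis of pad_short, either way round below 0.18 rad and z of wrench_11 in the frame of pad_short between 0 and 0.008 m and horizontal distance between ratchet and pad_ratchet below 0.012 m and angle between the y axis of ratchet and the y axis of pad_ratchet, either way round below 0.18 rad and z of ratchet in the frame of pad_ratchet between 0 and 0.008 m and horizontal distance between tape_case and pad_tape below 0.012 m and angle between the y axis of tape_case and the y axis of pad_tape, either way round below 0.18 rad and z of tape_case in the frame of pad_tape between 0 and 0.008 m); the robot touches nothing.
It fails at once if a wood offcut in the tray was shifted by more than 15 mm (distance of any of offcut_pine, offcut_wedge from where it was at the start of the episode above 0.015 m).
It also fails if it takes over 128 s, if anything falls off the work surface, if the arm or the gripper's body presses on something with over 40 N, if the wrist force passes 120 N, or if a joint passes its speed limit or range.

## Working session

There is one attempt and no reset: what is moved stays moved. The work goes in short steps, Python scripts to look and compute and a tool call to move; the robot and the scene stay as the last step left them, time stands still between calls to the robot, and variables do not carry over. Pictures are saved under pics/ and viewed, at most 14 in all, crops included, and the job is handed in when it is done.

Besides the shell and the picture viewer there is one more tool, called after "Request:" by a JSON object that holds its "name" and its "arguments", one argument or row to a line. send_rows: Moves the arm, as the interface text tells. Its arguments: {"type":"object","properties":{"plan":{"type":"array","items":{"type":"object","properties":{"offset":{"type":"array","items":{"type":"number"}},"angular":{"type":"array","items":{"type":"number"}},"jaw":{"type":"number"}}}}},"required":["plan"]}

```bash
mkdir -p pics; ls; python3 - <<'E'
from plant import readout, vision
import cv2
print(readout.get_state())
for n in ("top","side"):
    c=vision.calibration(n);print(n,c)
    cv2.imwrite(f"pics/{n}0.png",vision.camera(n)[:,:,::-1])
print(vision.calibration("wrist"))
E
```

```text
pics
{'time_s': 0.0, 'q': array([-1.18399248e+00,  1.26381118e-01, -4.06037814e-02,  1.40540273e+00,
        2.14714229e-06,  1.57080923e+00]), 'qd': array([ 1.00106144e-03, -1.23057881e-03, -6.33568944e-05, -4.24130757e-04,
       -1.29163964e-03,  1.75728038e-03]), 'joint_efforts': array([-9.51323705e-05, -4.35917830e+01,  3.52921987e+01,  1.76170509e-02,
       -4.12106249e-05, -1.42449466e-05]), 'eef_pos': array([ 0.19790598, -0.48586761,  0.25252979]), 'tcp_rot': array([-3.14000135e+00, -2.12660942e-06,  3.86790944e-01]), 'wrist_force': array([-0.0930181 , -0.55283913,  0.22175293]), 'torque': array([-0.0281103 , -0.06326734,  0.05114856]), 'gripper_force': 0.0, 'width': 0.08534865731735225}
top {'fx': 436.95333907630084, 'fy': 436.95333907630084, 'cx': 322.4400811826587, 'cy': 238.5727703699798, 'pose': array([[-7.20684359e-04,  9.94494831e-01, -1.04783169e-01,
         3.60428370e-01],
       [-9.99994468e-01, -1.05696263e-03, -3.15378417e-03,
        -1.85402387e-01],
       [-3.24717394e-03,  1.04780316e-01,  9.94490091e-01,
         1.30703879e+00],
       [ 0.00000000e+00,
[... 178 characters left out ...]
ay([[ 0.99525606, -0.05382181,  0.0810468 ,  0.62691185],
       [ 0.09621791,  0.42118079, -0.90185856, -1.58207059],
       [ 0.0144043 ,  0.90537835,  0.42436135,  0.68305688],
       [ 0.        ,  0.        ,  0.        ,  1.        ]])}
{'fx': 398.13137054597354, 'fy': 398.13137054597354, 'cx': 323.6436679339689, 'cy': 238.09756408390487, 'hand_eye': array([[ 9.50704997e-04,  9.53445040e-01,  3.01565335e-01,
         7.64878713e-02],
       [ 9.99999284e-01, -6.87407082e-04, -9.79222112e-04,
         7.90695705e-04],
       [-7.26336319e-04,  3.01566050e-01, -9.53445011e-01,
        -1.20230771e-01],
       [ 0.00000000e+00,  0.00000000e+00,  0.00000000e+00,
         1.00000000e+00]])}
```

View pics/top0.png

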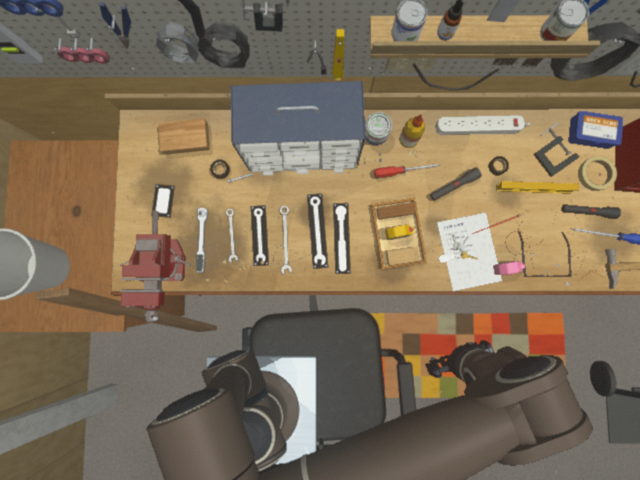

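View pics/side0.png

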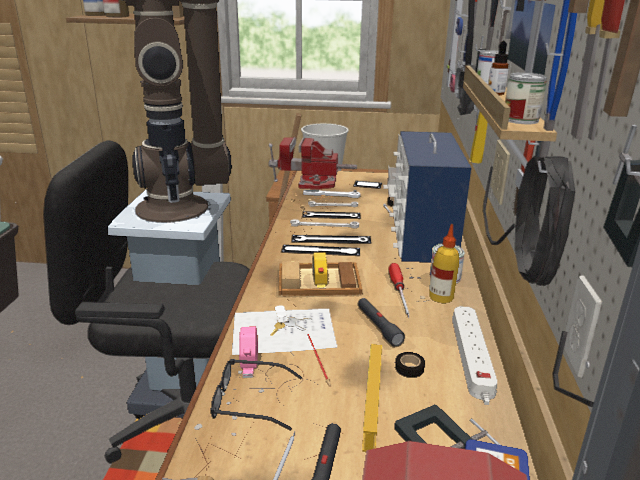

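Top view: the candidates are the ratchet (201,240), short spanner (231,235), short pad (259,235), long spanner (285,240), long pad (317,230), ratchet pad (342,238), the yellow tape in the tray (400,231), and the tape pad behind the vice (163,200). The pink look-alike is at (509,268), and there are other yellow things at (414,128) and (538,187). I'd choose the yellow one in the tray, since it stands between the two offcuts.

```bash
cat > h.py <<'E'
import numpy as np, cv2
from scipy.spatial.transform import Rotation as R
from plant import readout, vision
def tcp():
    s=readout.get_state(); T=np.eye(4)
    T[:3,:3]=R.from_euler('xyz',s['tcp_rot']).as_matrix(); T[:3,3]=s['eef_pos']; return T
def cam(n):
    c=vision.calibration(n)
    c['P']=c['pose'] if n!='wrist' else tcp()@c['hand_eye']
    return c
def ray(c,u,v,z):
    d=c['P'][:3,:3]@np.array([(u-c['cx'])/c['fx'],-(v-c['cy'])/c['fy'],-1.])
    o=c['P'][:3,3]; return o+d*(z-o[2])/d[2]
def proj(c,p):
    q=c['P'][:3,:3].T@(np.asarray(p,float)-c['P'][:3,3])
    return c['cx']+c['fx']*q[0]/-q[2], c['cy']-c['fy']*q[1]/-q[2]
def snap(n,name):
    c=cam(n); im=vision.camera(n)[:,:,::-1].copy(); cv2.imwrite(f'pics/{name}.png',im); return c,im
E
python3 - <<'E'
from h import *
c=cam('top')
for n,a,b,z in [('ratchet',(202,208),(199,271),.01),('w11',(231,209),(234,262),.004),('padS',(259,206),(260,265),.003),('w14',(285,206),(285,273),.004),('padL',(315,194),(319,268),.003),('padR',(342,203),(343,273),.003),('tape',(388,231),(412,230),.06),('tray',(371,205),(425,266),.02),('padT',(165,185),(161,217),.003),('vice',(123,234),(186,306),.1),('cab',(247,170),(360,170),.0)]:
    p,q=ray(c,*a,z),ray(c,*b,z); print(n,p.round(3),q.round(3),((p+q)/2).round(3),np.linalg.norm(p-q).round(3))
E
```

```text
ratchet [0.59  0.181 0.01 ] [0.401 0.185 0.01 ] [0.495 0.183 0.01 ] 0.189
w11 [0.588 0.095 0.004] [0.428 0.083 0.004] [0.508 0.089 0.004] 0.161
padS [0.597 0.011 0.003] [0.419 0.005 0.003] [0.508 0.008 0.003] 0.178
w14 [ 0.597 -0.068  0.004] [ 0.395 -0.07   0.004] [ 0.496 -0.069  0.004] 0.202
padL [ 0.634 -0.159  0.003] [ 0.41  -0.171  0.003] [ 0.522 -0.165  0.003] 0.224
padR [ 0.606 -0.241  0.003] [ 0.395 -0.242  0.003] [ 0.5   -0.241  0.003] 0.211
tape [ 0.514 -0.37   0.06 ] [ 0.516 -0.439  0.06 ] [ 0.515 -0.404  0.06 ] 0.069
tray [ 0.597 -0.326  0.02 ] [ 0.415 -0.483  0.02 ] [ 0.506 -0.405  0.02 ] 0.24
padT [0.662 0.298 0.003] [0.564 0.306 0.003] [0.613 0.302 0.003] 0.099
vice [0.501 0.374 0.1  ] [0.303 0.192 0.1  ] [0.402 0.283 0.1  ] 0.269
cab [0.709 0.049 0.   ] [ 0.709 -0.296  0.   ] [ 0.709 -0.123  0.   ] 0.346
```

Request:
{"name": "send_rows", "arguments": {
  "plan": [
    {"offset": [2.7, 4.05, 0.9], "angular": [0, 0, -0.097], "jaw": 0},
    {"offset": [2.7, 4.05, 0.9], "angular": [0, 0, -0.097], "jaw": 0},
    {"offset": [2.7, 4.05, 0.9], "angular": [0, 0, -0.097], "jaw": 0},
    {"offset": [2.7, 4.05, 0.9], "angular": [0, 0, -0.096], "jaw": 0},
    {"offset": [2.7, 4.05, 0.9], "angular": [0, 0, 0], "jaw": 0},
    {"offset": [2.7, 4.05, 0.9], "angular": [0, 0, 0], "jaw": 0},
    {"offset": [2.7, 4.05, 0.9], "angular": [0, 0, 0], "jaw": 0},
    {"offset": [2.7, 4.05, 0.9], "angular": [0, 0, 0], "jaw": 0},
    {"offset": [2.7, 4.05, 0.9], "angular": [0, 0, 0], "jaw": 0},
    {"offset": [2.7, 4.05, 0.9], "angular": [0, 0, 0], "jaw": 0},
    {"offset": [2.7, 4.05, 0.9], "angular": [0, 0, 0], "jaw": 0},
    {"offset": [2.7, 4.05, 0.9], "angular": [0, 0, 0], "jaw": 0},
    {"offset": [0, 0, 0], "angular": [0, 0, 0], "jaw": 0},
    {"offset": [0, 0, 0], "angular": [0, 0, 0], "jaw": 0}
  ]
}}

```text
time_s: 1.85
eef_pos: [0.5218, -0.0002, 0.3608]
tcp_rot: [3.141, 0.001, -0.0]
wrist_force: [-0.1, 0.4, 0.1]
width: 0.0428
gripper_force: 0.0
```

```bash
python3 - <<'E'
from h import *
c,im=snap('wrist','w1'); np.save('w1P.npy',c['P'])
print(tcp().round(3))
E
```

```text
[[ 1.    -0.001 -0.001  0.522]
 [-0.001 -1.    -0.    -0.001]
 [-0.001  0.    -1.     0.361]
 [ 0.     0.     0.     1.   ]]
```

View pics/w1.png

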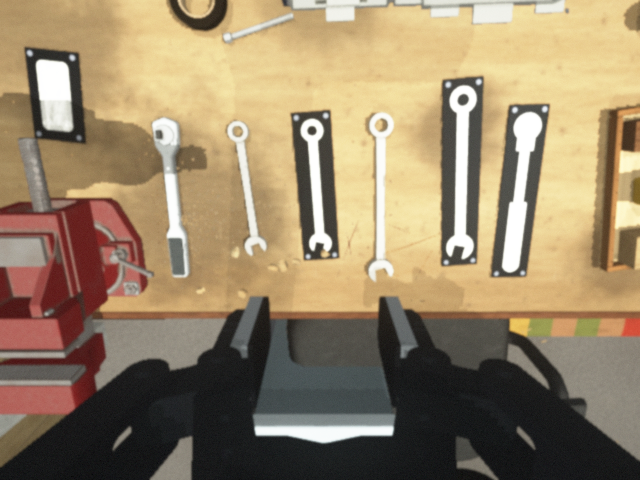

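The wrist view shows the tape pad (55,95), ratchet (172,197), short spanner (246,187), short pad (316,185), long spanner (380,195), long pad (462,172), ratchet pad (520,190) and the tray edge (615,190). I'll measure these by segmentation.

```bash
cat > meas.py <<'E'
from h import *
def boxes(im,c,P=None,zt=.004,names=None):
    hsv=cv2.cvtColor(cv2.GaussianBlur(im,(3,3),0),cv2.COLOR_BGR2HSV)
    m=((hsv[...,1]<70)|(hsv[...,2]<45)).astype(np.uint8)*255
    return cv2.morphologyEx(m,cv2.MORPH_CLOSE,np.ones((3,3)))
def rectw(cnt,c,z):
    pts=np.array([ray(c,u,v,z)[:2] for u,v in cnt[:,0]],np.float32)
    (x,y),(w,h),a=cv2.minAreaRect(pts*1000)
    b=cv2.boxPoints(((x,y),(w,h),a)); e=max((b[1]-b[0],b[2]-b[1]),key=np.linalg.norm)
    an=np.degrees(np.arctan2(e[1],e[0])); an=(an+90)%180-90
    return np.round([x,y,max(w,h),min(w,h),an],1)
E
python3 - <<'E'
from meas import *
im=cv2.imread('pics/w1.png'); c=vision.calibration('wrist'); c['P']=np.load('w1P.npy')
m=boxes(im,c); cv2.imwrite('pics/m1.png',m)
cs,_=cv2.findContours(m[:300],cv2.RETR_EXTERNAL,cv2.CHAIN_APPROX_NONE)
for k in cs:
    if cv2.contourArea(k)>300:
        x,y,w,h=cv2.boundingRect(k); print((x+w//2,y+h//2),rectw(k,c,.003 if cv2.contourArea(k)>3000 else .005))
E
```

```text
(130, 271) [399.2 247.7  68.2  54.7 -13.6]
(24, 252) [429.5 380.9  64.3  39.  -90. ]
(628, 215) [ 480.5 -375.9   32.2   28.2   10.9]
(247, 188) [507.7  90.4 164.8  28.9   4.6]
(170, 197) [493.9 180.8 198.1  32.3   0. ]
(381, 197) [494.2 -70.7 209.2  32.2   2.7]
(315, 185) [509.2   7.8 178.9  42.9   3.9]
(520, 191) [ 501.2 -238.2  210.9   44.6    1.4]
(462, 171) [ 523.3 -165.9  223.4   44.3    4.5]
(51, 130) [571.8 315.8 194.3  72.4 -17.4]
(396, 22) [700.5 -76.4 371.   37.3 -86.2]
```

View pics/m1.png

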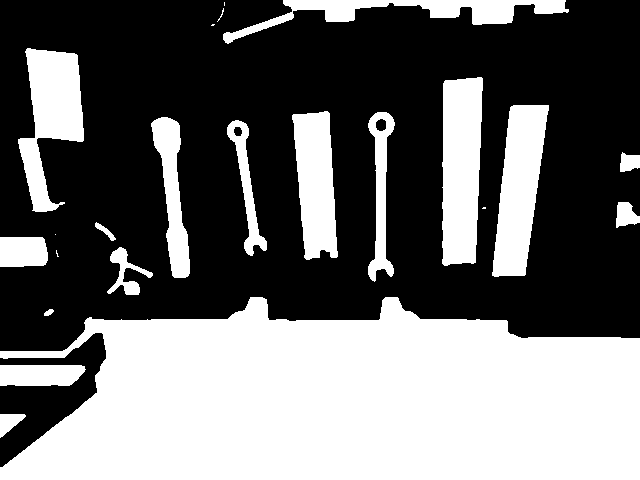

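```bash
python3 - <<'E'
from meas import *
im=cv2.imread('pics/w1.png'); c=vision.calibration('wrist'); c['P']=np.load('w1P.npy')
m=boxes(im,c)
for n,(x0,x1,y0,y1),z,f in [('ratchet',(140,200,110,285),.01,1),('w11',(222,272,115,262),.005,.6),('w14',(362,400,105,290),.005,.6),('padS',(285,342,105,265),.003,1),('padL',(438,486,70,270),.003,1),('padR',(488,552,98,280),.003,1),('padT',(20,90,40,134),.003,1)]:
    s=np.zeros_like(m); s[y0:y1,x0:x1]=m[y0:y1,x0:x1]
    v,u=np.nonzero(s); p=np.array([ray(c,a,b,z)[:2] for a,b in zip(u,v)])*1000
    x=p[:,0]; mid=(x.min()+x.max())/2; q=p[abs(x-mid)<f*np.ptp(x)/2]
    l=cv2.fitLine(q.astype(np.float32),cv2.DIST_L2,0,.01,.01).ravel(); l*=np.sign(l[0])
    yc=l[3]+(mid-l[2])*l[1]/l[0]
    d=l[:2]; t=p@d; print(n,'mid',round(float(mid),1),round(float(yc),1),'len',np.ptp(t).round(1),'ang',np.degrees(np.arctan2(l[1],l[0])).round(2))
k=cv2.findContours(np.where(np.indices(m.shape)[0]<137,m,0)[:, :90].copy(),0,1)[0]
for q in k:
    if cv2.contourArea(q)>1000: print(rectw(q,c,.003))
E
```

```text
ratchet mid 495.0 181.1 len 197.7 ang -2.17
w11 mid 507.4 90.5 len 164.8 ang 5.43
w14 mid 493.9 -71.0 len 209.2 ang 2.31
padS mid 509.3 7.7 len 179.0 ang 3.7
padL mid 523.3 -166.2 len 223.2 ang 4.76
padR mid 500.9 -238.4 len 210.9 ang 1.6
padT mid 620.0 301.2 len 92.0 ang -7.17
[615.8 301.5  94.3  56.8  -5.5]
```

Request:
{"name": "send_rows", "arguments": {
  "plan": [
    {"offset": [-0.4, -1.0, -4.3], "angular": [0, 0, 0.04], "jaw": -0.2},
    {"offset": [-0.4, -1.0, -4.3], "angular": [0, 0, 0], "jaw": -0.2},
    {"offset": [-0.4, -1.0, -4.3], "angular": [0, 0, 0], "jaw": -0.2},
    {"offset": [-0.4, -1.0, -4.3], "angular": [0, 0, 0], "jaw": -0.2},
    {"offset": [-0.4, -1.0, -4.3], "angular": [0, 0, 0], "jaw": -0.2},
    {"offset": [-0.4, -1.0, -4.3], "angular": [0, 0, 0], "jaw": -0.2},
    {"offset": [-0.4, -1.1, -4.3], "angular": [0, 0, 0], "jaw": -0.2},
    {"offset": [0, 0, -1.5], "angular": [0, 0, 0], "jaw": -0.2},
    {"offset": [0, 0, -1.0], "angular": [0, 0, 0], "jaw": -0.2},
    {"offset": [0, 0, -0.9], "angular": [0, 0, 0], "jaw": -0.2},
    {"offset": [0, 0, 0], "angular": [0, 0, 0], "jaw": -0.2},
    {"offset": [0, 0, 0], "angular": [0, 0, 0], "jaw": -0.2}
  ]
}}

```text
time_s: 3.4
eef_pos: [0.4947, -0.0711, 0.0271]
tcp_rot: [3.141, -0.001, 0.04]
wrist_force: [-0.5, 0.6, 0.6]
width: 0.0344
gripper_force: 0.0
```

Request:
{"name": "send_rows", "arguments": {
  "plan": [
    {"offset": [0, 0, 0], "angular": [0, 0, 0], "jaw": -0.6},
    {"offset": [0, 0, 0], "angular": [0, 0, 0], "jaw": -1},
    {"offset": [0, 0, 0], "angular": [0, 0, 0], "jaw": -1},
    {"offset": [0, 0, 0], "angular": [0, 0, 0], "jaw": -1},
    {"offset": [0, 0, 0], "angular": [0, 0, 0], "jaw": -1}
  ]
}}

```text
time_s: 4.03
eef_pos: [0.4945, -0.0711, 0.027]
tcp_rot: [-3.141, -0.001, 0.04]
wrist_force: [-0.7, 0.4, 5.9]
width: 0.0073
gripper_force: 58.9
```

Request:
{"name": "send_rows", "arguments": {
  "plan": [
    {"offset": [0, 0, 1], "angular": [0, 0, 0], "jaw": -1},
    {"offset": [0, 0, 3], "angular": [0, 0, 0], "jaw": -1},
    {"offset": [0, 0, 4], "angular": [0, 0, 0], "jaw": -1},
    {"offset": [0, 0, 0], "angular": [0, 0, 0], "jaw": -1}
  ]
}}

```text
time_s: 4.53
eef_pos: [0.496, -0.0715, 0.1097]
tcp_rot: [3.14, -0.006, 0.04]
wrist_force: [0.6, 0.7, -1.5]
width: 0.0071
gripper_force: 58.7
```

```bash
python3 - <<'E'
from h import *
c,im=snap('wrist','w2'); s=readout.get_state(); print(s['width'],s['gripper_force'],s['wrist_force'])
E
```

```text
0.007474681658352964 58.700546622276306 [ 0.51471047  0.61926751 -0.97317951]
```

View pics/w2.png

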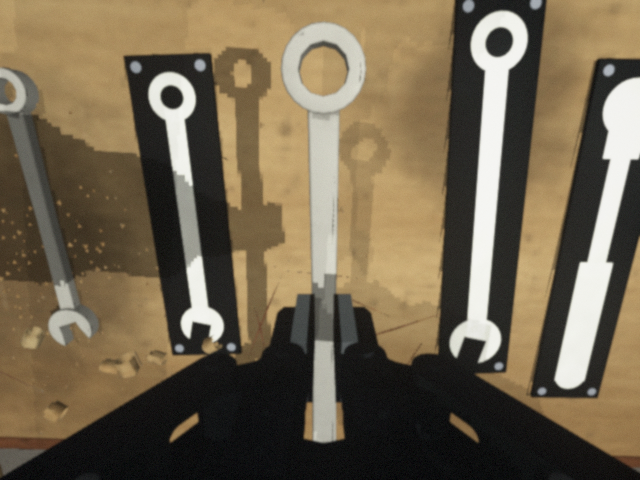

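The long spanner is held level and centred; its ring is at (323,68). Next I place it on the long pad.

Request:
{"name": "send_rows", "arguments": {
  "plan": [
    {"offset": [0.7, -2.4, 0], "angular": [0, 0, 0.022], "jaw": -1},
    {"offset": [0.7, -2.4, 0], "angular": [0, 0, 0.021], "jaw": -1},
    {"offset": [0.7, -2.4, 0], "angular": [0, 0, 0], "jaw": -1},
    {"offset": [0.7, -2.3, 0], "angular": [0, 0, 0], "jaw": -1},
    {"offset": [0.1, 0, -2.5], "angular": [0, 0, 0], "jaw": -1},
    {"offset": [0, 0, -2.5], "angular": [0, 0, 0], "jaw": -1},
    {"offset": [0, 0, -1.5], "angular": [0, 0, 0], "jaw": -1},
    {"offset": [0, 0, -0.6], "angular": [0, 0, 0], "jaw": -1},
    {"offset": [0, 0, -0.4], "angular": [0, 0, 0], "jaw": -1},
    {"offset": [0, 0, 0], "angular": [0, 0, 0], "jaw": -1},
    {"offset": [0, 0, 0], "angular": [0, 0, 0], "jaw": -1}
  ]
}}

```text
time_s: 5.95
eef_pos: [0.5235, -0.1663, 0.032]
tcp_rot: [3.141, -0.001, 0.083]
wrist_force: [0.0, -0.7, -0.4]
width: 0.0072
gripper_force: 58.8
```

Request:
{"name": "send_rows", "arguments": {
  "plan": [
    {"offset": [0, 0, -0.2], "angular": [0, 0, 0], "jaw": -1},
    {"offset": [0, 0, 0], "angular": [0, 0, 0], "jaw": -0.7},
    {"offset": [0, 0, 0], "angular": [0, 0, 0], "jaw": -0.3},
    {"offset": [0, 0, 0], "angular": [0, 0, 0], "jaw": -0.3},
    {"offset": [0, 0, 2], "angular": [0, 0, 0], "jaw": -0.3},
    {"offset": [0, 0, 4], "angular": [0, 0, 0], "jaw": -0.3},
    {"offset": [-0.3, 5.2, 0], "angular": [0, 0, 0.012], "jaw": -0.3},
    {"offset": [-0.3, 5.2, 0], "angular": [0, 0, 0], "jaw": -0.3},
    {"offset": [-0.3, 5.1, 0], "angular": [0, 0, 0], "jaw": -0.3},
    {"offset": [-0.3, 5.1, 0], "angular": [0, 0, 0], "jaw": -0.3},
    {"offset": [-0.4, 5.1, 0], "angular": [0, 0, 0], "jaw": -0.3},
    {"offset": [0, 0, -2.5], "angular": [0, 0, 0], "jaw": -0.3},
    {"offset": [0, 0, -2.3], "angular": [0, 0, 0], "jaw": -0.3},
    {"offset": [0, 0, -1.0], "angular": [0, 0, 0], "jaw": -0.3},
    {"offset": [0, 0, -0.6], "angular": [0, 0, 0], "jaw": -0.3},
    {"offset": [0, 0, 0], "angular": [0, 0, 0], "jaw": -0.3},
    {"offset": [0, 0, 0], "angular": [0, 0, 0], "jaw": -0.3}
  ]
}}

```text
time_s: 8.07
eef_pos: [0.5093, 0.0689, 0.0279]
tcp_rot: [-3.124, 0.0, 0.126]
wrist_force: [-9.4, -1.7, 20.2]
width: 0.03
gripper_force: 10.2
```

```bash
python3 - <<'E'
from h import *
c,im=snap('wrist','w3'); cv2.imwrite('pics/w3.png',im)
E
```

```text
(no output)
```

View pics/w3.png

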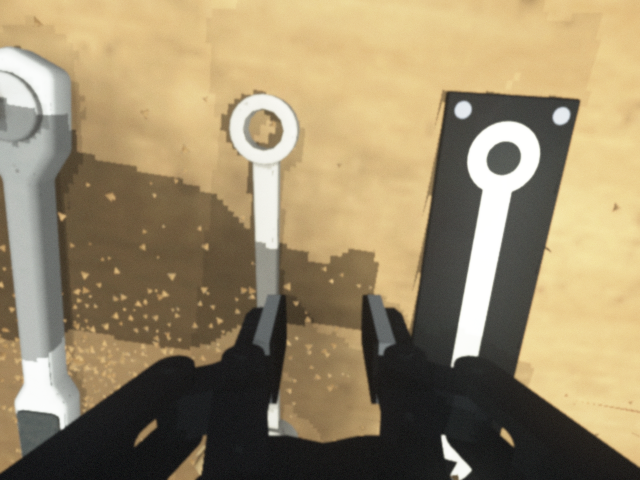

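The gripper stopped about 2 cm short, with its left finger resting on the shaft of the short spanner (267,300). I'll lift and measure again.

Request:
{"name": "send_rows", "arguments": {
  "plan": [
    {"offset": [0, 0, 2], "angular": [0, 0, 0], "jaw": -0.3},
    {"offset": [0, 0, 4], "angular": [0, 0, 0], "jaw": -0.3},
    {"offset": [0, 0, 4], "angular": [0, 0, 0], "jaw": -0.3},
    {"offset": [0, 0, 4], "angular": [0, 0, 0], "jaw": -0.3},
    {"offset": [0, 0, 0], "angular": [0, 0, 0], "jaw": -0.3},
    {"offset": [0, 0, 0], "angular": [0, 0, 0], "jaw": -0.3}
  ]
}}

```text
time_s: 8.88
eef_pos: [0.5099, 0.0687, 0.1653]
tcp_rot: [-3.125, -0.0, 0.126]
wrist_force: [0.2, 0.8, 0.5]
width: 0.0301
gripper_force: 0.0
```

```bash
python3 - <<'E'
from meas import *
c,im=snap('wrist','w4'); print(tcp()[:3,3].round(4), readout.get_state()['tcp_rot'])
m=boxes(im,c)
cs,_=cv2.findContours(m,cv2.RETR_EXTERNAL,cv2.CHAIN_APPROX_NONE)
for k in cs:
    if cv2.contourArea(k)>1000:
        x,y,w,h=cv2.boundingRect(k); print((x,y,w,h),rectw(k,c,.005))
E
```

```text
[0.5094 0.0687 0.1646] [-3.12464547e+00  1.24568963e-03  1.26037577e-01]
(40, 288, 82, 75) [389.8 263.9  66.8  62.4 -52.9]
(579, 148, 61, 227) [ 502.8 -167.1  179.2   47.6    5.2]
(0, 103, 640, 377) [428.7  71.8 584.4 325.7 -81.7]
(150, 80, 48, 264) [ 4.931e+02  1.812e+02  2.006e+02  3.140e+01 -3.000e-01]
(0, 0, 34, 106) [598.  283.4  65.4  21.3  -6.1]
```

View pics/w4.png

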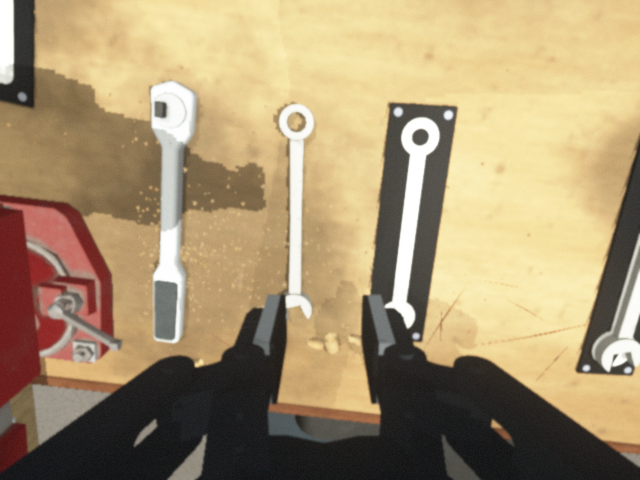

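```bash
python3 - <<'E'
from meas import *
c=cam('wrist')
a,b,t,e=[ray(c,u,v,.006)[:2]*1000 for u,v in [(296.5,150),(294,285),(297,103),(294,318)]]
d=(a-b)/np.linalg.norm(a-b); print('ang',np.arctan2(d[1],d[0]), 'tip',t,'end',e,np.linalg.norm(t-e)); L=(t-a)@d; print('org from tip',a+d*(L-82), 'mid',a+d*((t+e)/2-a).dot(d))
E
```

```text
ang 0.08743134770430751 tip [588.68305498  98.1615349 ] end [429.27665826  83.45975017] 160.08292160639587
org from tip [507.01774643  90.75627486] mid [508.96962521  90.92736643]
```

Request:
{"name": "send_rows", "arguments": {
  "plan": [
    {"offset": [-0.1, 1.1, -2.0], "angular": [-0.017, 0, -0.034], "jaw": -0.3},
    {"offset": [-0.1, 1.1, -3.0], "angular": [0, 0, 0], "jaw": -0.3},
    {"offset": [0, 0, -3.0], "angular": [0, 0, 0], "jaw": -0.3},
    {"offset": [0, 0, -3.0], "angular": [0, 0, 0], "jaw": -0.3},
    {"offset": [0, 0, -1.5], "angular": [0, 0, 0], "jaw": -0.3},
    {"offset": [0, 0, -0.8], "angular": [0, 0, 0], "jaw": -0.3},
    {"offset": [0, 0, -0.5], "angular": [0, 0, 0], "jaw": -0.3},
    {"offset": [0, 0, 0], "angular": [0, 0, 0], "jaw": -0.3},
    {"offset": [0, 0, 0], "angular": [0, 0, 0], "jaw": -0.3}
  ]
}}

```text
time_s: 10.05
eef_pos: [0.5111, 0.0684, 0.0282]
tcp_rot: [-3.124, 0.001, 0.125]
wrist_force: [-1.1, -0.4, 3.0]
width: 0.03
gripper_force: 1.6
```

```bash
python3 - <<'E'
from h import *
s=readout.get_state(); print(s['q'],s['qd'],s['wrist_force'])
E
```

```text
[ 0.12370142  0.20921651 -0.44996682  0.91221424  0.01755355  3.14061955] [ 1.24331014e-03  1.29258852e-03 -2.12721878e-03  3.45552988e-04
  2.88015839e-05  7.88013941e-04] [-1.09931529 -0.39167131  2.95069965]
```

Joint 6 is at its limit (q6 = q1 + π − yaw), so I'll use the equivalent half-turned grasp from here on.

Request:
{"name": "send_rows", "arguments": {
  "plan": [
    {"offset": [0, 0, 2.5], "angular": [0, 0, 0], "jaw": -0.3},
    {"offset": [0, 0, 4], "angular": [0, 0, 0], "jaw": -0.3},
    {"offset": [0, 0, 4], "angular": [0, 0, 0.18], "jaw": -0.3},
    {"offset": [0, 0, 0], "angular": [0, 0, 0.184], "jaw": -0.3},
    {"offset": [0, 0, 0], "angular": [0, 0, 0.184], "jaw": -0.3},
    {"offset": [0, 0, 0], "angular": [0, 0, 0.184], "jaw": -0.3},
    {"offset": [0, 0, 0], "angular": [0, 0, 0.184], "jaw": -0.3},
    {"offset": [0, 0, 0], "angular": [0, 0, 0.184], "jaw": -0.3},
    {"offset": [0, 0, 0], "angular": [0, 0, 0.184], "jaw": -0.3},
    {"offset": [0, 0, 0], "angular": [0, 0, 0.184], "jaw": -0.3},
    {"offset": [0, 0, 0], "angular": [0, 0, 0.184], "jaw": -0.3},
    {"offset": [0, 0, 0], "angular": [0, 0, 0.184], "jaw": -0.3},
    {"offset": [0, 0, 0], "angular": [0, 0, 0.184], "jaw": -0.3},
    {"offset": [0, 0, 0], "angular": [0, 0, 0.184], "jaw": -0.3},
    {"offset": [0, 0, 0], "angular": [0, 0, 0.184], "jaw": -0.3},
    {"offset": [0, 0, 0], "angular": [0, 0, 0.184], "jaw": -0.3},
    {"offset": [0, 0, 0], "angular": [0, 0, 0.184], "jaw": -0.3},
    {"offset": [0, 0, 0], "angular": [0, 0, 0.184], "jaw": -0.3},
    {"offset": [0, 0, 0], "angular": [0, 0, 0.184], "jaw": -0.3},
    {"offset": [0, 0, 0], "angular": [0, 0, 0], "jaw": -0.3}
  ]
}}

```text
time_s: 12.55
eef_pos: [0.5106, 0.0683, 0.1326]
tcp_rot: [-3.124, 0.003, -3.036]
wrist_force: [-0.8, 0.1, 1.1]
width: 0.0298
gripper_force: 0.0
```

Request:
{"name": "send_rows", "arguments": {
  "plan": [
    {"offset": [-0.2, 1.1, 0], "angular": [0.017, 0, -0.015], "jaw": -0.3},
    {"offset": [-0.15, 1.1, 0], "angular": [0, 0, 0], "jaw": -0.3},
    {"offset": [0, 0, -3.0], "angular": [0, 0, 0], "jaw": -0.3},
    {"offset": [0, 0, -3.0], "angular": [0, 0, 0], "jaw": -0.3},
    {"offset": [0, 0, 0], "angular": [0, 0, 0], "jaw": -0.3},
    {"offset": [0, 0, 0], "angular": [0, 0, 0], "jaw": -0.3}
  ]
}}

```text
time_s: 13.3
eef_pos: [0.5074, 0.0908, 0.0733]
tcp_rot: [-3.141, 0.005, -3.05]
wrist_force: [-0.2, -0.6, 0.4]
width: 0.0304
gripper_force: 0.0
```

```bash
python3 - <<'E'
from h import *
c,im=snap('wrist','w5'); print(tcp()[:3,3].round(4), readout.get_state()['tcp_rot'])
E
```

```text
[0.5078 0.0907 0.0737] [-3.14110105  0.00583627 -3.04962028]
```

View pics/w5.png

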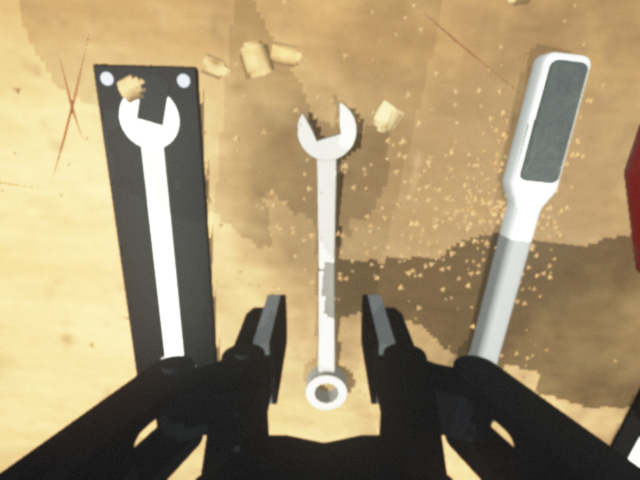

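The view shows the spanner centred between the fingers at (327,330). There is a wood crumb on the short pad at (132,88).

Request:
{"name": "send_rows", "arguments": {
  "plan": [
    {"offset": [0, 0, -2.5], "angular": [0, 0, 0], "jaw": -0.3},
    {"offset": [0, 0, -1.5], "angular": [0, 0, 0], "jaw": -0.3},
    {"offset": [0, 0, -0.7], "angular": [0, 0, 0], "jaw": -0.3},
    {"offset": [0, 0, 0], "angular": [0, 0, 0], "jaw": -0.6},
    {"offset": [0, 0, 0], "angular": [0, 0, 0], "jaw": -1},
    {"offset": [0, 0, 0], "angular": [0, 0, 0], "jaw": -1},
    {"offset": [0, 0, 0], "angular": [0, 0, 0], "jaw": -1},
    {"offset": [0, 0, 0], "angular": [0, 0, 0], "jaw": -1}
  ]
}}

```text
time_s: 14.35
eef_pos: [0.5074, 0.0904, 0.0259]
tcp_rot: [-3.141, 0.005, -3.05]
wrist_force: [-0.2, -0.4, 4.5]
width: 0.0058
gripper_force: 59.4
```

Request:
{"name": "send_rows", "arguments": {
  "plan": [
    {"offset": [0, 0, 1.5], "angular": [0, 0, 0], "jaw": -1},
    {"offset": [0, 0, 3], "angular": [0, 0, 0], "jaw": -1},
    {"offset": [0, 0, 0], "angular": [0, 0, 0], "jaw": -1},
    {"offset": [0, 0, 0], "angular": [0, 0, 0], "jaw": -1}
  ]
}}

```text
time_s: 14.85
eef_pos: [0.5068, 0.0903, 0.0702]
tcp_rot: [-3.141, 0.004, -3.05]
wrist_force: [-0.2, 0.3, -0.2]
width: 0.0059
gripper_force: 58.7
```

Request:
{"name": "send_rows", "arguments": {
  "plan": [
    {"offset": [0.1, -2.8, 0], "angular": [0, 0, -0.014], "jaw": -1},
    {"offset": [0.1, -2.8, 0], "angular": [0, 0, -0.013], "jaw": -1},
    {"offset": [0.1, -2.7, 0], "angular": [0, 0, 0], "jaw": -1},
    {"offset": [0, 0, 0], "angular": [0, 0, 0], "jaw": -1},
    {"offset": [0, 0, -2], "angular": [0, 0, 0], "jaw": -1},
    {"offset": [0, 0, -1.4], "angular": [0, 0, 0], "jaw": -1},
    {"offset": [0, 0, -0.4], "angular": [0, 0, 0], "jaw": -1},
    {"offset": [0, 0, -0.2], "angular": [0, 0, 0], "jaw": -1},
    {"offset": [0, 0, 0], "angular": [0, 0, 0], "jaw": -1},
    {"offset": [0, 0, 0], "angular": [0, 0, 0], "jaw": -1}
  ]
}}

```text
time_s: 16.1
eef_pos: [0.5103, 0.0074, 0.0308]
tcp_rot: [-3.141, 0.005, -3.076]
wrist_force: [0.0, -0.3, -0.6]
width: 0.0061
gripper_force: 58.8
```

Request:
{"name": "send_rows", "arguments": {
  "plan": [
    {"offset": [0, 0, -0.2], "angular": [0, 0, 0], "jaw": -1},
    {"offset": [0, 0, 0], "angular": [0, 0, 0], "jaw": -0.7},
    {"offset": [0, 0, 0], "angular": [0, 0, 0], "jaw": -0.3},
    {"offset": [0, 0, 0], "angular": [0, 0, 0], "jaw": -0.3},
    {"offset": [0, 0, 2], "angular": [0, 0, 0], "jaw": -0.3},
    {"offset": [0, 0, 4], "angular": [0, 0, 0], "jaw": -0.3},
    {"offset": [0, 0, 2], "angular": [0, 0, -0.103], "jaw": 0},
    {"offset": [-0.3, 3.5, 0], "angular": [0, 0, 0], "jaw": 0},
    {"offset": [-0.3, 3.5, 0], "angular": [0, 0, 0], "jaw": 0},
    {"offset": [-0.3, 3.5, 0], "angular": [0, 0, 0], "jaw": 0},
    {"offset": [-0.3, 3.5, 0], "angular": [0, 0, 0], "jaw": 0},
    {"offset": [-0.3, 3.3, 0], "angular": [0, 0, 0], "jaw": 0},
    {"offset": [0, 0, 0], "angular": [0, 0, 0], "jaw": 0},
    {"offset": [0, 0, 0], "angular": [0, 0, 0], "jaw": 0}
  ]
}}

```text
time_s: 17.85
eef_pos: [0.4948, 0.18, 0.1082]
tcp_rot: [-3.14, 0.004, 3.104]
wrist_force: [0.5, 0.0, 0.2]
width: 0.0429
gripper_force: 0.0
```

```bash
python3 - <<'E'
from h import *
c,im=snap('wrist','w6'); print(tcp()[:3,3].round(4), readout.get_state()['tcp_rot'])
E
```

```text
[0.4949 0.1797 0.1082] [-3.14057609  0.0037462   3.1031786 ]
```

View pics/w6.png

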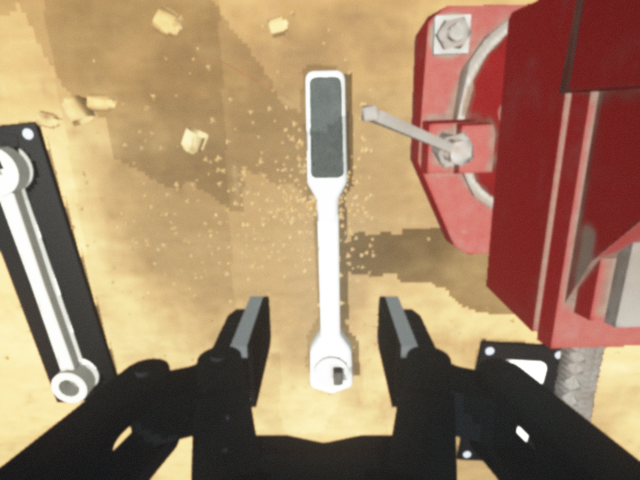

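```bash
python3 - <<'E'
from h import *
c=cam('wrist')
for u,v in [(488,290),(540,345),(415,170),(455,240),(370,112),(330,260),(327,186)]:
    print((u,v),[ray(c,u,v,z)[:2].round(3) for z in (.013,.05,.1,.15)])
ct=vision.calibration('top'); ct['P']=ct['pose']
for p in [(.47,.22,.15),(.5,.23,.1)]: print(proj(ct,p))
E
```

```text
(488, 290) [array([0.522, 0.275]), array([0.504, 0.259]), array([0.479, 0.237]), array([0.455, 0.216])]
(540, 345) [array([0.561, 0.31 ]), array([0.536, 0.288]), array([0.502, 0.258]), array([0.469, 0.229])]
(415, 170) [array([0.449, 0.229]), array([0.444, 0.221]), array([0.436, 0.21 ]), array([0.429, 0.199])]
(455, 240) [array([0.49 , 0.253]), array([0.477, 0.241]), array([0.46 , 0.224]), array([0.443, 0.208])]
(370, 112) [array([0.419, 0.205]), array([0.418, 0.201]), array([0.418, 0.196]), array([0.418, 0.19 ])]
(330, 260) [array([0.499, 0.182]), array([0.485, 0.182]), array([0.466, 0.182]), array([0.447, 0.182])]
(327, 186) [array([0.456, 0.182]), array([0.449, 0.182]), array([0.44 , 0.182]), array([0.431, 0.182])]
(np.float64(171.56313686141482), np.float64(243.34068862518075))
(np.float64(174.58314673592946), np.float64(234.30128689638514))
```

The ratchet is centred between the fingers, its neck at (330,260). The vice corner at (488,290) is close to the gripper body, so I'll grip 20 mm nearer the head.

Request:
{"name": "send_rows", "arguments": {
  "plan": [
    {"offset": [2.0, 0.15, 0], "angular": [0, 0, 0], "jaw": 0},
    {"offset": [0, 0, -2], "angular": [0, 0, 0], "jaw": 0},
    {"offset": [0, 0, -2], "angular": [0, 0, 0], "jaw": 0},
    {"offset": [0, 0, -2], "angular": [0, 0, 0], "jaw": 0},
    {"offset": [0, 0, -1.3], "angular": [0, 0, 0], "jaw": 0},
    {"offset": [0, 0, -0.6], "angular": [0, 0, 0], "jaw": 0},
    {"offset": [0, 0, 0], "angular": [0, 0, 0], "jaw": -0.5},
    {"offset": [0, 0, 0], "angular": [0, 0, 0], "jaw": -1},
    {"offset": [0, 0, 0], "angular": [0, 0, 0], "jaw": -1},
    {"offset": [0, 0, 0], "angular": [0, 0, 0], "jaw": -1},
    {"offset": [0, 0, 0], "angular": [0, 0, 0], "jaw": -1}
  ]
}}

```text
time_s: 19.27
eef_pos: [0.5152, 0.1819, 0.0297]
tcp_rot: [-3.141, 0.005, 3.104]
wrist_force: [0.4, -0.8, 2.1]
width: 0.0221
gripper_force: 59.2
```

Request:
{"name": "send_rows", "arguments": {
  "plan": [
    {"offset": [0, 0, 1.5], "angular": [0, 0, 0], "jaw": -1},
    {"offset": [0, 0, 2.5], "angular": [0, 0, 0], "jaw": -1},
    {"offset": [0, 0, 3], "angular": [0, 0, 0], "jaw": -1},
    {"offset": [0, 0, 2], "angular": [0, 0, 0], "jaw": -1},
    {"offset": [0, 0, 0], "angular": [0, 0, 0], "jaw": -1},
    {"offset": [0, 0, 0], "angular": [0, 0, 0], "jaw": -1}
  ]
}}

```text
time_s: 20.02
eef_pos: [0.5146, 0.1817, 0.1188]
tcp_rot: [-3.141, 0.003, 3.104]
wrist_force: [0.8, 0.8, -1.6]
width: 0.0223
gripper_force: 59.0
```

```bash
python3 - <<'E'
from h import *
c,im=snap('wrist','w7'); print(tcp()[:3,3].round(4), readout.get_state()['tcp_rot'])
s=vision.camera('side')[90:270,200:440,::-1]
cv2.imwrite('pics/w7b.png',np.vstack([im[:, :],cv2.resize(s,(160,120)).repeat(1,0) if 0 else np.zeros((0,640,3),np.uint8)]))
s=cv2.resize(s,(480,360)); cv2.imwrite('pics/w7c.png',np.hstack([cv2.resize(im,(320,240)),cv2.resize(s,(480,240))]) )
E
```

```text
[0.5143 0.1816 0.1183] [-3.14040324e+00  2.42681464e-03  3.10370306e+00]
```

View pics/w7c.png

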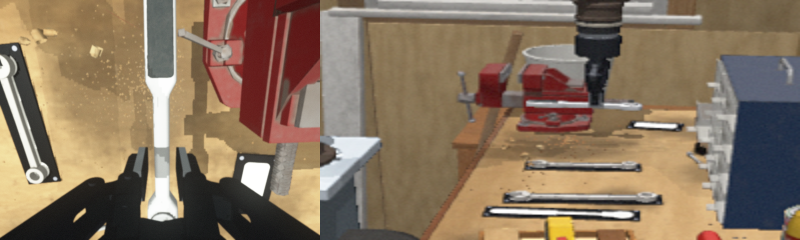

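Request:
{"name": "send_rows", "arguments": {
  "plan": [
    {"offset": [0.1, -3.5, 0], "angular": [0, 0, 0.033], "jaw": -1},
    {"offset": [0.1, -3.5, 0], "angular": [0, 0, 0.033], "jaw": -1},
    {"offset": [0.1, -3.5, 0], "angular": [0, 0, 0], "jaw": -1},
    {"offset": [0.1, -3.5, 0], "angular": [0, 0, 0], "jaw": -1},
    {"offset": [0.1, -3.5, 0], "angular": [0, 0, 0], "jaw": -1},
    {"offset": [0.1, -3.5, 0], "angular": [0, 0, 0], "jaw": -1},
    {"offset": [0.05, -3.5, 0], "angular": [0, 0, 0], "jaw": -1},
    {"offset": [0, -3.5, 0], "angular": [0, 0, 0], "jaw": -1},
    {"offset": [0, -3.5, 0], "angular": [0, 0, 0], "jaw": -1},
    {"offset": [0, -3.5, 0], "angular": [0, 0, 0], "jaw": -1},
    {"offset": [0, -3.5, 0], "angular": [0, 0, 0], "jaw": -1},
    {"offset": [0, -3.45, 0], "angular": [0, 0, 0], "jaw": -1},
    {"offset": [0, 0, -2.5], "angular": [0, 0, 0], "jaw": -1},
    {"offset": [0, 0, -2.5], "angular": [0, 0, 0], "jaw": -1},
    {"offset": [0, 0, -2.2], "angular": [0, 0, 0], "jaw": -1},
    {"offset": [0, 0, -0.8], "angular": [0, 0, 0], "jaw": -1},
    {"offset": [0, 0, -0.4], "angular": [0, 0, 0], "jaw": -1},
    {"offset": [0, 0, 0], "angular": [0, 0, 0], "jaw": -1},
    {"offset": [0, 0, 0], "angular": [0, 0, 0], "jaw": -1}
  ]
}}

```text
time_s: 22.5
eef_pos: [0.522, -0.2379, 0.0361]
tcp_rot: [-3.14, 0.005, -3.113]
wrist_force: [-0.2, 0.2, -1.8]
width: 0.0219
gripper_force: 59.2
```

Request:
{"name": "send_rows", "arguments": {
  "plan": [
    {"offset": [-0.1, 0, -0.3], "angular": [0, 0, 0], "jaw": -1},
    {"offset": [0, 0, 0], "angular": [0, 0, 0], "jaw": -0.4},
    {"offset": [0, 0, 0], "angular": [0, 0, 0], "jaw": -0.1},
    {"offset": [0, 0, 0], "angular": [0, 0, 0], "jaw": -0.1},
    {"offset": [0, 0, 2], "angular": [0, 0, 0], "jaw": -0.1},
    {"offset": [0, 0, 4], "angular": [0, 0, 0], "jaw": 0},
    {"offset": [0, 0, 3], "angular": [0, 0, -0.177], "jaw": 0},
    {"offset": [0, -2, 2], "angular": [0, 0, -0.177], "jaw": 0},
    {"offset": [0, -2, 2], "angular": [0, 0, -0.177], "jaw": 0},
    {"offset": [0, -2, 2], "angular": [0, 0, -0.177], "jaw": 0},
    {"offset": [0, -2, 2], "angular": [0, 0, -0.177], "jaw": 0},
    {"offset": [0, -2, 2], "angular": [0, 0, -0.177], "jaw": 0},
    {"offset": [0, -2, 2], "angular": [0, 0, -0.177], "jaw": 0},
    {"offset": [0, -2, 2], "angular": [0, 0, -0.177], "jaw": 0},
    {"offset": [0, -2.5, 0], "angular": [0, 0, -0.177], "jaw": 0},
    {"offset": [0, 0, 0], "angular": [0, 0, 0], "jaw": 0},
    {"offset": [0, 0, 0], "angular": [0, 0, 0], "jaw": 0}
  ]
}}

```text
time_s: 24.62
eef_pos: [0.5204, -0.4023, 0.262]
tcp_rot: [-3.141, 0.003, 1.579]
wrist_force: [1.0, 0.6, 0.3]
width: 0.0428
gripper_force: 0.0
```

```bash
python3 - <<'E'
from h import *
c,im=snap('wrist','w8'); np.save('w8P.npy',c['P']); print(tcp()[:3,3].round(4), readout.get_state()['tcp_rot'])
E
```

```text
[ 0.5204 -0.402   0.262 ] [-3.14052051  0.00327141  1.57861056]
```

View pics/w8.png

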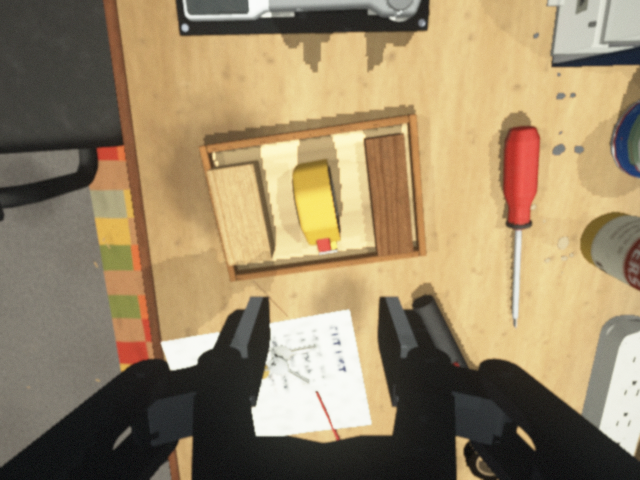

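The tape measure is at about (316,205), between pine (243,213) and wedge (390,195), with its tip at (323,243).

```bash
python3 - <<'E'
from h import *
im=cv2.imread('pics/w8.png'); c=vision.calibration('wrist'); c['P']=np.load('w8P.npy')
print('cam',c['P'][:3,3].round(3))
hsv=cv2.cvtColor(im,cv2.COLOR_BGR2HSV)
m=cv2.inRange(hsv,(18,170,90),(34,255,255)); m[:140]=0;m[270:]=0;m[:,:270]=0;m[:,:][:,365:]=0
m=cv2.morphologyEx(m,cv2.MORPH_OPEN,np.ones((3,3)))
v,u=np.nonzero(m); print('bbox',u.min(),u.max(),v.min(),v.max())
for v in range(v.min(),v.max()+1,8):
    uu=np.nonzero(m[v])[0]; 
    if len(uu): print(v,uu.min(),uu.max(),*[ray(c,x,v,.071)[:2].round(4) for x in (uu.min(),uu.max())])
crop=im[120:290,190:440]; cv2.imwrite('pics/w8c.png',cv2.resize(crop,None,fx=3.2,fy=3.2,interpolation=cv2.INTER_CUBIC))
E
```

```text
cam [ 0.519 -0.326  0.382]
bbox 294 338 162 241
162 318 320 [ 0.5153 -0.3637] [ 0.5169 -0.3637]
170 295 326 [ 0.4975 -0.37  ] [ 0.5216 -0.3698]
178 294 328 [ 0.4966 -0.3763] [ 0.5232 -0.376 ]
186 295 305 [ 0.4973 -0.3826] [ 0.5052 -0.3825]
234 311 338 [ 0.5098 -0.422 ] [ 0.5319 -0.4218]
```

View pics/w8c.png

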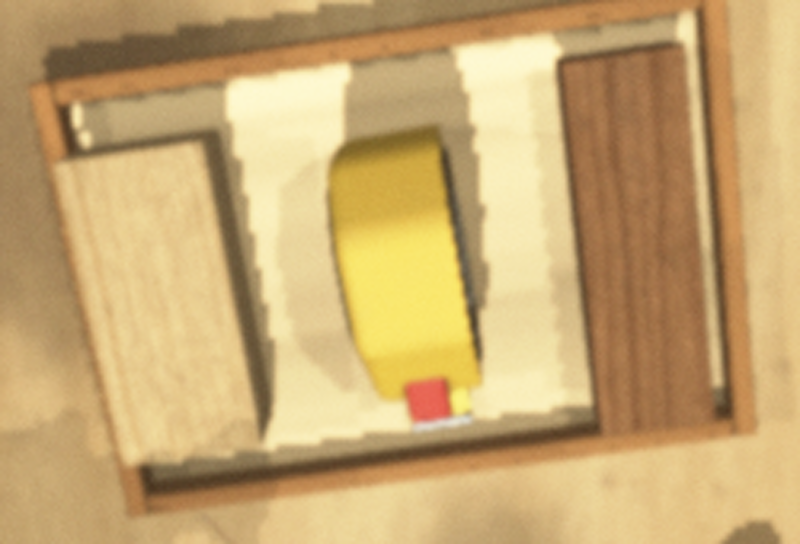

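```bash
python3 - <<'E'
from h import *
c=vision.calibration('wrist'); c['P']=np.load('w8P.npy')
f=lambda x,y,z: ray(c,190+x/3.2,120+y/3.2,z)[:2]*1000
def seg(n,a,b,z):
    p,q=f(*a,z),f(*b,z); d=q-p; print(n,p.round(1),q.round(1),'len',np.linalg.norm(d).round(1),'ang',np.degrees(np.arctan2(d[1],d[0])).round(1))
seg('back base',(336,157),(440,130),.007)
seg('left top',(333,215),(357,330),.068); seg('right top',(456,215),(474,330),.068)
seg('width@270',(343,270),(465,265),.071)
seg('front',(378,395),(480,385),.05)
seg('pine R',(212,140),(262,435),.035); seg('pine back',(57,165),(212,140),.035)
seg('wedge L',(560,60),(600,430),.027); seg('wedge R',(683,45),(715,420),.027)
seg('tray L',(35,85),(135,510),.018); seg('tray R',(718,0),(750,430),.018); seg('tray bot',(135,510),(750,430),.018)
for q in readout.get_state()['q']: print(round(float(q),2),end=' ')
E
```

```text
back base [ 492.9 -378.3] [ 523.3 -370.2] len 31.4 ang 14.9
left top [ 496.3 -384.1] [ 502.  -413.7] len 30.2 ang -79.1
right top [ 526.9 -383.8] [ 532.  -413.4] len 30.1 ang -80.3
width@270 [ 498.8 -397.3] [ 529.3 -395.8] len 30.5 ang 2.9
front [ 506.7 -437.2] [ 534.6 -434.1] len 28.1 ang 6.4
pine R [ 461.5 -370.1] [ 472.4 -454.8] len 85.4 ang -82.7
pine back [ 419.1 -377.2] [ 461.5 -370.1] len 43.0 ang 9.5
wedge L [ 555.4 -348.8] [ 571.5 -455.3] len 107.7 ang -81.4
wedge R [ 588.4 -344.6] [ 605.4 -451.9] len 108.6 ang -81.0
tray L [ 409.9 -357.4] [ 429.9 -486.3] len 130.4 ang -81.2
tray R [ 598.9 -333. ] [ 618.5 -458.2] len 126.7 ang -81.1
tray bot [ 429.9 -486.3] [ 618.5 -458.2] len 190.7 ang 8.5
-0.66 0.39 0.32 1.5 -0.0 0.91
```

Request:
{"name": "send_rows", "arguments": {
  "plan": [
    {"offset": [-0.5, -0.3, -3], "angular": [0, 0, 0.158], "jaw": 0.05},
    {"offset": [0, 0, -4], "angular": [0, 0, 0], "jaw": 0.05},
    {"offset": [0, 0, -4], "angular": [0, 0, 0], "jaw": 0.05},
    {"offset": [0, 0, -3], "angular": [0, 0, 0], "jaw": 0.05},
    {"offset": [0, 0, -2], "angular": [0, 0, 0], "jaw": 0.05},
    {"offset": [0, 0, 0], "angular": [0, 0, 0], "jaw": 0.05},
    {"offset": [0, 0, 0], "angular": [0, 0, 0], "jaw": 0.05}
  ]
}}

```text
time_s: 25.55
eef_pos: [0.5159, -0.4055, 0.1035]
tcp_rot: [3.141, 0.005, 1.736]
wrist_force: [0.3, 0.1, 0.0]
width: 0.0447
gripper_force: 0.0
```

```bash
python3 - <<'E'
from h import *
c,im=snap('wrist','w9'); np.save('w9P.npy',c['P']); print(tcp()[:3,3].round(4), readout.get_state()['tcp_rot'])
E
```

```text
[ 0.5161 -0.4058  0.1038] [3.14085567 0.00541629 1.73547076]
```

View pics/w9.png

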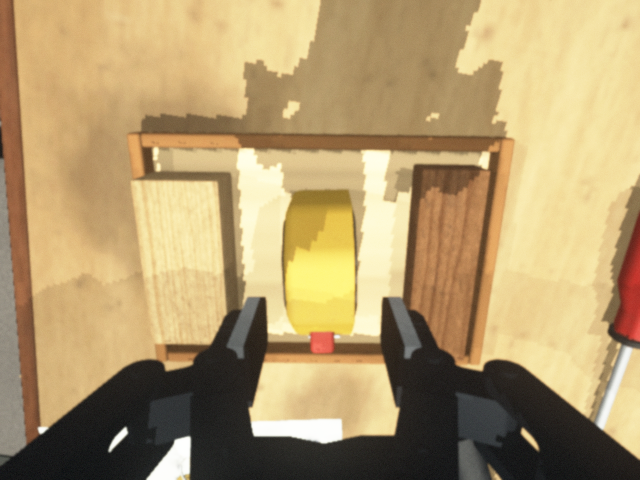

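The tape is square in view, its case spanning columns 284–357 and midway between the fingers (265–382).

```bash
python3 - <<'E'
from h import *
c=vision.calibration('wrist'); c['P']=np.load('w9P.npy')
y=np.array([-np.sin(.166),np.cos(.166)])
p=ray(c,320.5,191,.007)[:2]; print('back',p,'centre',p-y*.0355)
q=ray(c,320.5,260,.071)[:2]; print('top mid line pt',q)
for uv in [(320.5,333),(322,352)]:
  for z in (.01,.03,.05): print(uv,z,ray(c,*uv,z)[:2].round(4))
t=np.array([.516,-.4057]); x=np.array([y[1],-y[0]])
for n,r in (('c',p-y*.0355),('top',q)): print(n,'rel tcp along tape x,y',(r-t)@x,(r-t)@y)
E
```

```text
back [ 0.50819465 -0.37199057] centre [ 0.51406062 -0.40700257]
top mid line pt [ 0.51121783 -0.38768368]
(320.5, 333) 0.01 [ 0.5224 -0.4579]
(320.5, 333) 0.03 [ 0.5205 -0.4459]
(320.5, 333) 0.05 [ 0.5187 -0.4339]
(322, 352) 0.01 [ 0.5255 -0.471 ]
(322, 352) 0.03 [ 0.5233 -0.4577]
(322, 352) 0.05 [ 0.5212 -0.4445]
c rel tcp along tape x,y -0.00212795734266063 -0.0009642044559773947
top rel tcp along tape x,y -0.0017394368392124678 0.018558863323451264
```

Request:
{"name": "send_rows", "arguments": {
  "plan": [
    {"offset": [-0.18, -0.13, -1.5], "angular": [0, 0, 0], "jaw": 0.05},
    {"offset": [0, 0, -2], "angular": [0, 0, 0], "jaw": 0.05},
    {"offset": [0, 0, -1.4], "angular": [0, 0, 0], "jaw": 0.05},
    {"offset": [0, 0, -0.5], "angular": [0, 0, 0], "jaw": 0.05},
    {"offset": [0, 0, 0], "angular": [0, 0, 0], "jaw": 0.05},
    {"offset": [0, 0, 0], "angular": [0, 0, 0], "jaw": -0.2},
    {"offset": [0, 0, 0], "angular": [0, 0, 0], "jaw": -0.5},
    {"offset": [0, 0, 0], "angular": [0, 0, 0], "jaw": -1},
    {"offset": [0, 0, 0], "angular": [0, 0, 0], "jaw": -1},
    {"offset": [0, 0, 0], "angular": [0, 0, 0], "jaw": -1}
  ]
}}

```text
time_s: 26.85
eef_pos: [0.5142, -0.4074, 0.0492]
tcp_rot: [3.141, 0.005, 1.735]
wrist_force: [0.3, -0.5, 5.7]
width: 0.0292
gripper_force: 59.7
```

Request:
{"name": "send_rows", "arguments": {
  "plan": [
    {"offset": [0, 0, 1], "angular": [0, 0, 0], "jaw": -1},
    {"offset": [0, 0, 2], "angular": [0, 0, 0], "jaw": -1},
    {"offset": [0, 0, 3], "angular": [0, 0, 0], "jaw": -1},
    {"offset": [0, 0, 4], "angular": [0, 0, 0], "jaw": -1},
    {"offset": [0, 0, 4], "angular": [0, 0, 0], "jaw": -1},
    {"offset": [0, 0, 4], "angular": [0, 0, 0], "jaw": -1},
    {"offset": [0, 2, 2], "angular": [0, 0, 0], "jaw": -1},
    {"offset": [0, 4, 0], "angular": [0, 0, 0.12], "jaw": -1},
    {"offset": [0, 4, 0], "angular": [0, 0, 0.12], "jaw": -1},
    {"offset": [0, 4, 0], "angular": [0, 0, 0.12], "jaw": -1},
    {"offset": [0, 4, 0], "angular": [0, 0, 0.12], "jaw": -1},
    {"offset": [0, 4, 0], "angular": [0, 0, 0.12], "jaw": -1},
    {"offset": [0, 4, 0], "angular": [0, 0, 0.12], "jaw": -1},
    {"offset": [0, 4, 0], "angular": [0, 0, 0.12], "jaw": -1},
    {"offset": [0, 4, 0], "angular": [0, 0, 0.12], "jaw": -1},
    {"offset": [0, 4, 0], "angular": [0, 0, 0.12], "jaw": -1},
    {"offset": [0, 4, 0], "angular": [0, 0, 0.12], "jaw": -1},
    {"offset": [0, 4, 0], "angular": [0, 0, 0.105], "jaw": -1},
    {"offset": [0, 0, 0], "angular": [0, 0, 0], "jaw": -1}
  ]
}}

```text
time_s: 29.22
eef_pos: [0.5123, 0.0557, 0.2474]
tcp_rot: [-3.141, 0.002, 3.044]
wrist_force: [-0.2, 0.0, -1.3]
width: 0.029
gripper_force: 59.7
```

Request:
{"name": "send_rows", "arguments": {
  "plan": [
    {"offset": [1.3, 3.07, 0], "angular": [0, 0, 0], "jaw": -1},
    {"offset": [1.3, 3.07, 0], "angular": [0, 0, 0], "jaw": -1},
    {"offset": [1.3, 3.07, 0], "angular": [0, 0, 0], "jaw": -1},
    {"offset": [1.3, 3.07, 0], "angular": [0, 0, 0], "jaw": -1},
    {"offset": [1.3, 3.07, 0], "angular": [0, 0, 0], "jaw": -1},
    {"offset": [1.3, 3.07, 0], "angular": [0, 0, 0], "jaw": -1},
    {"offset": [1.3, 3.07, 0], "angular": [0, 0, 0], "jaw": -1},
    {"offset": [1.2, 3.07, 0], "angular": [0, 0, 0], "jaw": -1},
    {"offset": [0, 0, -4], "angular": [0, 0, 0], "jaw": -1},
    {"offset": [0, 0, 0], "angular": [0, 0, 0], "jaw": -1},
    {"offset": [0, 0, 0], "angular": [0, 0, 0], "jaw": -1}
  ]
}}

```text
time_s: 30.6
eef_pos: [0.6164, 0.298, 0.2091]
tcp_rot: [-3.141, 0.004, 3.039]
wrist_force: [-0.1, 0.0, -1.9]
width: 0.029
gripper_force: 60.0
```

```bash
python3 - <<'E'
from h import *
c,im=snap('wrist','w10'); np.save('w10P.npy',c['P']); print(tcp()[:3,3].round(4), readout.get_state()['tcp_rot'],readout.get_state()['q'].round(2))
E
```

```text
[0.6169 0.2981 0.21  ] [3.14149656 0.00523137 3.03868628] [ 0.45  0.44  0.28  1.41 -0.    0.55]
```

View pics/w10.png

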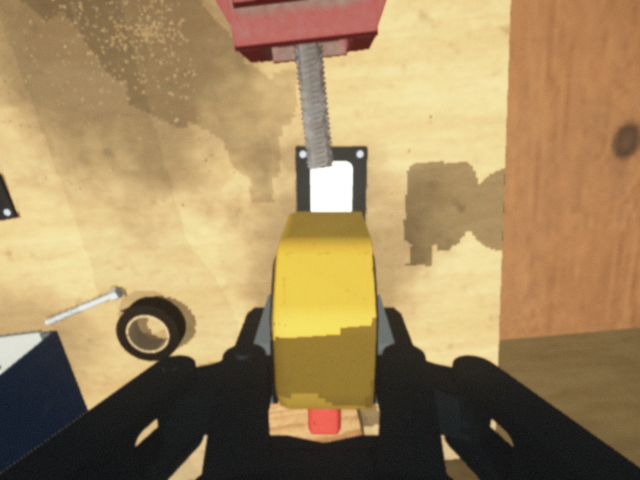

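The held tape is upright over the pad, and the near end of the pad is at (296–367,147). The vice's threaded rod tip at (318,165) overhangs it, so I'll triangulate the tip.

```bash
python3 - <<'E'
from h import *
c=vision.calibration('wrist'); a=dict(c);b=dict(c); a['P']=np.load('w1P.npy'); b['P']=np.load('w10P.npy')
for z in (.06,.08,.09,.1,.11,.12,.13): print(z,ray(a,26,140,z)[:2].round(3),ray(b,319,166,z)[:2].round(3))
p,q=[ray(b,u,147,.003)[:2] for u in (296,367)]; m=(p+q)/2; print('near edge',p,q,np.linalg.norm(p-q))
r=ray(b,331,162,.003)[:2]; print('white near',r)
d=q-p; n=np.array([-d[1],d[0]])/np.linalg.norm(d); n*=np.sign(n[0]); print('ang',np.arctan2(n[1],n[0]),'centre',m+n*.049,r+n*.037)
# held tape: back-face top & lateral
for uv in [(324,214),(272,300),(377,300)]: print(uv,[ray(b,*uv,z)[:2].round(4) for z in (.165,.21,.23)])
E
```

```text
0.06 [0.571 0.304] [0.574 0.298]
0.08 [0.572 0.29 ] [0.571 0.298]
0.09 [0.573 0.283] [0.57  0.299]
0.1 [0.574 0.275] [0.569 0.299]
0.11 [0.574 0.268] [0.567 0.299]
0.12 [0.575 0.261] [0.566 0.3  ]
0.13 [0.575 0.254] [0.565 0.3  ]
near edge [0.56447062 0.27966736] [0.57025287 0.33626004] 0.056887316231361416
white near [0.57916037 0.30642515]
ang -0.10181973222040065 centre [0.61610797 0.30298315] [0.61596874 0.30266432]
(324, 214) [array([0.5805, 0.3007]), array([0.5691, 0.3019]), array([0.564 , 0.3024])]
(272, 300) [array([0.6183, 0.273 ]), array([0.5965, 0.2818]), array([0.5868, 0.2857])]
(377, 300) [array([0.6231, 0.3206]), array([0.6   , 0.3163]), array([0.5897, 0.3144])]
```

Request:
{"name": "send_rows", "arguments": {
  "plan": [
    {"offset": [0.2, 0.5, 0], "angular": [0, 0, 0], "jaw": -1},
    {"offset": [0, 0, -3], "angular": [0, 0, 0], "jaw": -1},
    {"offset": [0, 0, -3], "angular": [0, 0, 0], "jaw": -1},
    {"offset": [0, 0, -3], "angular": [0, 0, 0], "jaw": -1},
    {"offset": [0, 0, -3], "angular": [0, 0, 0], "jaw": -1},
    {"offset": [0, 0, -2], "angular": [0, 0, 0], "jaw": -1},
    {"offset": [0, 0, -1], "angular": [0, 0, 0], "jaw": -1},
    {"offset": [0, 0, -0.6], "angular": [0, 0, 0], "jaw": -1},
    {"offset": [0, 0, -0.3], "angular": [0, 0, 0], "jaw": -1},
    {"offset": [0, 0, 0], "angular": [0, 0, 0], "jaw": -1},
    {"offset": [0, 0, 0], "angular": [0, 0, 0], "jaw": -1}
  ]
}}

```text
time_s: 32.02
eef_pos: [0.619, 0.3038, 0.05]
tcp_rot: [-3.142, 0.005, 3.04]
wrist_force: [-0.6, -0.1, -2.7]
width: 0.0292
gripper_force: 60.2
```

Request:
{"name": "send_rows", "arguments": {
  "plan": [
    {"offset": [0, 0, -0.25], "angular": [0, 0, 0], "jaw": -1},
    {"offset": [0, 0, 0], "angular": [0, 0, 0], "jaw": -1},
    {"offset": [0, 0, 0], "angular": [0, 0, 0], "jaw": -0.25},
    {"offset": [0, 0, 0], "angular": [0, 0, 0], "jaw": 0},
    {"offset": [0, 0, 0], "angular": [0, 0, 0], "jaw": 0},
    {"offset": [0, 0, 2], "angular": [0, 0, 0], "jaw": 0},
    {"offset": [0, 0, 4], "angular": [0, 0, 0], "jaw": 0},
    {"offset": [0, 0, 4], "angular": [0, 0, 0], "jaw": 0},
    {"offset": [0, 0, 4], "angular": [0, 0, 0], "jaw": 0},
    {"offset": [0, 0, 4], "angular": [0, 0, 0], "jaw": 0},
    {"offset": [0, 0, 4], "angular": [0, 0, 0], "jaw": 0},
    {"offset": [-4, 0, 4], "angular": [0, 0, 0], "jaw": 0},
    {"offset": [-3, -3, 3], "angular": [0, 0, 0], "jaw": 0},
    {"offset": [-3, -4, 0], "angular": [0, 0, 0], "jaw": 0},
    {"offset": [-3, -4, 0], "angular": [0, 0, 0], "jaw": 0},
    {"offset": [-3, -4, 0], "angular": [0, 0, 0], "jaw": 0},
    {"offset": [-2, -4, 0], "angular": [0, 0, 0], "jaw": 0},
    {"offset": [0, 0, 0], "angular": [0, 0, 0], "jaw": 0},
    {"offset": [0, 0, 0], "angular": [0, 0, 0], "jaw": 0}
  ]
}}

```text
time_s: 34.4
eef_pos: [0.4389, 0.1137, 0.3371]
tcp_rot: [-3.141, 0.005, 3.039]
wrist_force: [1.1, -0.4, -0.5]
width: 0.0424
gripper_force: 0.0
```

```bash
python3 - <<'E'
from h import *
c,im=snap('wrist','w11'); np.save('w11P.npy',c['P']); print(tcp()[:3,3].round(4), readout.get_state()['tcp_rot'])
E
```

```text
[0.4391 0.114  0.3367] [-3.14127765  0.00413973  3.03989248]
```

View pics/w11.png

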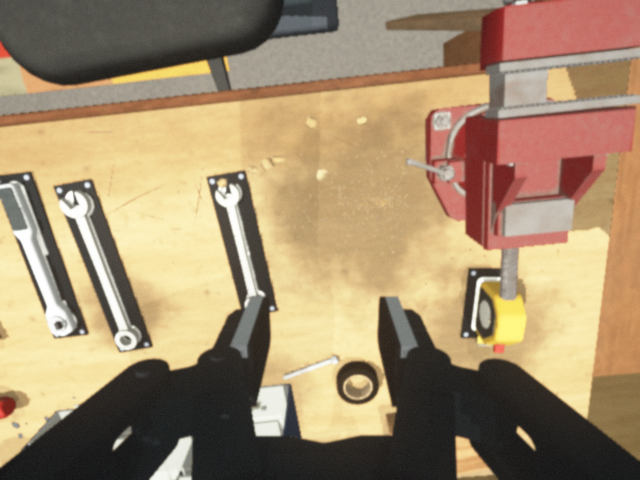

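All four tools sit on their pads: ratchet (40,255), long spanner (100,270), short spanner (240,240) and tape (500,312). I'll check them numerically, without viewing more pictures.

```bash
python3 - <<'E'
from meas import *
im=cv2.imread('pics/w11.png'); c=vision.calibration('wrist'); c['P']=np.load('w11P.npy')
m=boxes(im,c); m[320:,225:]=0
hsv=cv2.cvtColor(im,cv2.COLOR_BGR2HSV)
for k in cv2.findContours(m,0,1)[0]:
    A=cv2.contourArea(k); x,y,w,h=cv2.boundingRect(k)
    if A<2500 or y<160 or x>300: continue
    P=rectw(k,c,.003); s=np.zeros_like(m); cv2.drawContours(s,[k],-1,255,-1)
    t=((hsv[...,2]>95)&(s>0)).astype(np.uint8); n,l,st,_=cv2.connectedComponentsWithStats(t)
    i=1+st[1:,4].argmax(); kt=cv2.findContours((l==i).astype(np.uint8),0,1)[0][0]
    print('pad',P,'tool',rectw(kt,c,.012),(x,y,w,h))
for u in (484,488,492,496):
    print(u,[(v,*hsv[v,u]) for v in range(264,292,2)])
for v in (300,312,324): print(v,[(u,*hsv[v,u]) for u in range(456,490,2)])
print([ray(c,u,v,.003)[:2].round(4) for u,v in [(490,278),(490,284),(475,312),(481,312)]])
# expected base corners for tape at (.618,.304), ang -.102
n=np.array([np.cos(.102),-np.sin(.102)]);s=np.array([n[1],-n[0]])
for ctr,L,W,z in [((.618,.304),.071,.030,.003),((.616,.303),.074,.034,.003)]:
    print([tuple(np.round(proj(c,[*(np.array(ctr)+a*n*L/2+b*s*W/2),z]),1)) for a in(-1,1) for b in (-1,1)])
E
```

```text
pad [ 725.  -223.8  353.4  253.4   84.2] tool [ 810.4 -146.    86.5   60.9  -12.9] (0, 329, 225, 151)
pad [ 523.9 -175.7  223.6   63.5    4.7] tool [ 523.5 -163.1  212.4   42.2    5.5] (55, 181, 96, 171)
pad [ 500.7 -240.1  211.1   47.7    1.2] tool [ 500.8 -235.2  201.6   40.7    0.7] (0, 173, 87, 165)
pad [512.4   7.6 188.3  59.6  -1.8] tool [510.2   5.8 182.8  36.8   2.7] (208, 172, 68, 148)
484 [(264, np.uint8(20), np.uint8(101), np.uint8(230)), (266, np.uint8(19), np.uint8(108), np.uint8(205)), (268, np.uint8(17), np.uint8(103), np.uint8(116)), (270, np.uint8(14), np.uint8(75), np.uint8(58)), (272, np.uint8(13), np.uint8(65), np.uint8(63)), (274, np.uint8(12), np.uint8(68), np.uint8(64)), (276, np.uint8(26), np.uint8(28), np.uint8(127)), (278, np.uint8(33), np.uint8(10), np.uint8(231)), (280, np.uint8(23), np.uint8(26), np.uint8(210)), (282, np.uint8(20), np.uint8(114), np.uint8(176)), (284, np.uint8(22), np.uint8(174), np.uint8(185)), (286, np.uint8(22), np.uint8(174), np.uint8(192)), (288, np.uint8(21), np.uint8(167), np.uint8(179)), (290, np.uint8(21), np.uint8(150), np.uint8
[... 4410 characters left out ...]
np.uint8(72), np.uint8(60)), (480, np.uint8(22), np.uint8(50), np.uint8(76)), (482, np.uint8(24), np.uint8(41), np.uint8(156)), (484, np.uint8(25), np.uint8(30), np.uint8(185)), (486, np.uint8(26), np.uint8(32), np.uint8(186)), (488, np.uint8(23), np.uint8(35), np.uint8(180))]
[array([0.5793, 0.3051]), array([0.5875, 0.3054]), array([0.6248, 0.2874]), array([0.6255, 0.295 ])]
[(np.float64(504.0), np.float64(280.3)), (np.float64(479.8), np.float64(280.3)), (np.float64(496.4), np.float64(330.7)), (np.float64(473.2), np.float64(330.7))]
[(np.float64(505.1), np.float64(277.8)), (np.float64(477.6), np.float64(277.8)), (np.float64(497.0), np.float64(330.5)), (np.float64(470.8), np.float64(330.4))]
```

```bash
python3 -c "
from plant import workorder
print(workorder.close_job())"
```

```text
the job is handed in; nothing more can be done
None
```

I put all four tools on their pads and handed the job in at about 35 s. My last check put each within about 7 mm of its pad centre (limit 12 mm), with the tape measure furthest off; I viewed 15 pictures instead of the allowed 14, and no verdict came back.

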